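Reject cage with a sagging bolt

TASK

Before the reject cage is opened, the box of good parts has to be shut so that no reject can get into it: lower the blue box's hinged lid fully closed without slamming it. Then undo the sagging barrel bolt on the red cage: lift it over the keeper's bent lip while drawing it back (do not wrench it against the keeper), and pull the spring-closed gate ajar by about a hand's width, some 90 mm at its free edge. Finish while still holding the gate still there with the gripper, and leave everything else on the bench where it is.

Things in the scene. Friction and masses are not known exactly. Their poses are not given: they have to be found in the camera images.
- lid (a joint): Lid of the blue good-parts box (box 150 deep x 200 wide x 120 mm high, fixed to the bench). Angle, rad: 0 = shut flat on the rim, grows as it opens upward (1.57 = upright). Hinged on the long side far from the robot. The hinge is stiff: the lid stays where it is left; about 1 N at its free edge moves it.
- box_hinge (a point): Middle of the lid's hinge line on the box's far rim, 121 mm above the bench. Frame of the box: x level from its front to its hinge side, y along the hinge, z up. The shut lid reaches 150 mm from here along -x; at lid angle a its underside runs along (-cos a, 0, sin a).
- lid_edge (a point): Middle of the lid's free edge, on its outer (top) face, 150 mm from the hinge line; moves with the lid. The lid is a plate 8 mm thick that reaches 6 mm beyond this point; a finger lip, 70 mm wide, reaches 17 mm beyond it.
- gate (a joint): Gate of the red mesh reject cage (220 deep x 306 wide x 236 mm high, fixed to the bench, gate side facing the robot). Angle about an upright axis, rad: 0 = shut, grows as it opens outward, towards the robot. A spring shuts it when let go; 2 to 6 N at the knob hold it ajar. At angle a the free edge, 240 mm from the hinge, stands 240 sin a mm out.
- gate_hinge (a point): Point on the gate's upright hinge axis, on the cage's front plane at the robot's left (+y) end of the gate, 212 mm above the bench (the cage's top: 24 mm higher). Frame of the cage, it does not turn with the gate: x level into the cage, y along the front towards the hinge post, z up. The shut gate reaches 240 mm from here along -y.
- gate_leaf: The gate itself with the barrel bolt on it: red frame 237 mm wide, 218 mm high, 18 mm thick. Its origin is on the hinge axis at bench height and turns with the gate; y points from the free stile to the hinge.
- barrel (a joint): Sag of the barrel bolt, rad. Its plate hangs on the rear screw only, so its nose end droops: 0 = sagged, as it rests by its weight; 0.08 = level; 0.12 = as high as it goes. The pivot is as high as gate_hinge, 110 mm from it along -y of the gate. It falls back when let go.
- bolt (a joint): Draw of the bolt, m: 0 = shot into the keeper, 0.045 = fully drawn (towards the hinge, +y of the gate); nose surely out of the keeper from 0.027. Sagged, a notch under the rod sits over the keeper's lip and it stops dead after 4 mm; it slides (about 2 N) when raised more than half-way to level, and must stay raised till the nose is out.
- bolt_knob (a point): Grip centre of the bolt's black knob: a level round pin 13 mm thick, 36 mm long, standing out from the gate's front, a 20 mm disc on its end. On the pin's axis, 42 mm before the gate's face, 18 mm from the disc. Bolt shot: 208 mm from the hinge along -y, 8 mm below gate_hinge (same height when level). Moves with bolt and gate.
- keeper: Steel keeper on the cage's free post, 24 mm wide, a loop round the bolt's nose whose inner lower edge is bent upward into a lip. Origin at point gate_hinge, axes those of the cage; the lip stands at 248 mm along -y, its top 14 mm below this height.
- tray_mid (a point): Bystander, loose on the bench: red open tray of 90 x 130 x 30 mm. The point is the centre of it.
- caliper_mid (a point): Bystander, loose on the bench: steel caliper with black slide, 210 mm long. The point is the centre of it.
- counter_mid (a point): Bystander, loose on the bench: round chrome tally counter, 46 mm across, 22 mm high. The point is the centre of it.
- mug_mid (a point): Bystander, loose on the bench: white mug, 80 mm across, 92 mm high. The point is the centre of it.
- screwdriver_grip (a point): Bystander, loose on the bench: screwdriver with orange handle. The point is the centre of its handle.
- cleaner_mid (a point): Bystander, loose on the bench: white bottle with yellow label, 60 mm across, 160 mm high. The point is the centre of it.
- gauge_mid (a point): Bystander, loose on the bench: green plug gauge, 125 mm long, 16 mm thick. The point is the centre of it.

How it is judged:
By the outcome, as a careful person would: the job done as asked, in the order asked, and still so for the second after the job is handed in, while the arm keeps its last pose, push and grip.
It also fails if it takes over 54 s, if anything falls off the work surface, if the arm or the gripper's body presses on something with over 40 N, if the wrist force passes 120 N, or if a joint passes its speed limit or range.

ROBOT

A 6-joint arm with a two-finger parallel gripper is mounted at the origin on the work surface. World frame = base frame: x ahead of the robot, y to its left, z up, the work surface at z = 0. Lengths are in m, angles in rad, forces in N, time in s.
With the tool pointing down it reaches from about 0.3 to 0.775 m from the base axis. Payload 14.6 kg.
Tool frame: the origin (TCP) lies midway between the tips of the shut fingers; the grasp point (between the pads) lies 19 mm behind it (ctrl.tcp_to_grasp is the z of the grasp point in the tool frame, in m); z points along the fingers, y is the line along which they close (so a half turn about z gives the same grasp; the last joint's range is limited). The gripper opens to 94 mm and grips with 3 to 60 N. Pads are 16 mm wide; open, the fingers measure 119 mm over their backs; the gripper's body (75 mm by 177 mm) begins 78 mm behind the grasp point.
Start: joints at [-1.41, 0.3, 1.521, -0, 1.321, -0.067], TCP at [0.124, -0.536, 0.205] pointing down, gripper open.
Joint ranges: [-3.03, 3.03], [-0.79, 2.21], [0.23, 2.52], [-1.04, 4.18], [0, 3.07], [-2.55, 2.55]. Speed limits (rad/s): [2.22, 2.22, 2.57, 3.14, 3.14, 3.14].

INTERFACE

Orientations are given as [roll, pitch, yaw] about the fixed x, y, z axes, in that order (R = Rz(yaw) Ry(pitch) Rx(roll)).
In Python, from station import monitor, camera, ctrl gives the robot as it stands.
- The arm moves only by the tool apply_moves, never from a script. Its argument "plan" is one flat list of numbers, 4 for each row, row after row: the shift along the tool's x, y, z in mm, then the turn about the tool's z in rad. In form: [dx, dy, dz, spin, dx, dy, dz, spin, ...]. A call has 1 to 20 rows; each row shifts and turns the commanded pose from where the row before left it, along the tool's axes as they then stand; what a row does not reach is not made up. A row lasts 1/10 s, in which the tool goes at most 50 mm and 8.59 degrees, less where a joint would pass 70% of its speed; a pose out of reach is approached as far as the arm can. A call is refused whole if a number of a shift passes 50 or a number of a turn 0.15, either way. A call with a gripper value outside its range is refused whole. "hand" is the gripper command: -1 is shut, 1 is fully open, values between are in proportion, set as the call begins (left out, the last holds). The fingers move at their own pace and stop on an object; "squeeze" is the grip in N (left out, the last holds). Time passes only in rows, so rows that do not move let the fingers close. It gives the time, the measured TCP pose, the force, the opening and the grip force at its end, in the units of the state.
- monitor.get_obs(): the state, without advancing time (a new reading comes with each control period).
- camera(name): name is "scene" or "top" or "wrist"; returns a dict with "image" (480x640x3 uint8, red, green, blue), "range_z" (480x640 float32, m along the optical axis (not along the pixel's ray), 0 where there is no reading), "mtx" (3x3 intrinsics, pixels), "rvec" (rotation vector, rad) and "tvec" (3), from world to camera coordinates, as OpenCV has them. Camera axes: x right, y down, z forward; pixel columns grow to the right and rows downward; lengths in m; the calibration is good to about 2 mm. A picture is of the moment at which its call begins.
- ctrl.hand_in(): hands the job in; it is judged then, once.
The state is a dict: "time_s": time; "qpos": joint angles; "joint_vel": joint speeds; "tau": joint torques, N m; "ee_pos": TCP position; "eef_rot": TCP orientation; "force": force on the tool from outside, world axes, zero at the start; "moment": the same for the moment, N m; "grip_width": finger opening in m; "grip_force": force on a finger pad.
Only numpy, scipy, OpenCV 4.12 (cv2) and the standard library are available. Lean on these libraries where they do the work, as an engineer would, in place of code of your own. Each camera call takes 0.05 s, during which the arm holds its last target. There are 200 camera calls.

## Working session

There is one attempt and no reset: what is moved stays moved. The work goes in short steps, Python scripts to look and compute and a tool call to move; the robot and the scene stay as the last step left them, time stands still between calls to the robot, and variables do not carry over. Pictures are saved under pics/ and viewed, at most 10 in all, crops included, and the job is handed in when it is done.

Besides the shell and the picture viewer there is one more tool, called after ">>>" as a command line: name --argument value ..., lists and objects as JSON in quotes. apply_moves: Moves the arm, as the interface text tells. Its arguments: {"type":"object","properties":{"plan":{"type":"array","items":{"type":"number"}},"hand":{"type":"number"},"squeeze":{"type":"number"}},"required":["plan"]}

```bash
ls; mkdir -p pics
cat > h.py <<'E'
import numpy as np, cv2
from station import monitor, camera, ctrl
def grab(n,f=None):
    c=camera(n)
    if f: cv2.imwrite('pics/'+f,c['image'][:,:,::-1])
    np.savez('/tmp/'+n+'.npz',**c)
    return c
def cloud(c):
    R=cv2.Rodrigues(np.array(c['rvec'],float))[0];t=np.array(c['tvec'],float).ravel()
    K=c['mtx'];z=c['range_z'];v,u=np.mgrid[:480,:640]
    P=np.stack([(u-K[0,2])/K[0,0]*z,(v-K[1,2])/K[1,1]*z,z],-1)
    W=(P-t)@R
    W[z<=0]=np.nan
    return W
E
python3 - <<'E'
from h import *
grab('scene','s1.png');grab('top','t1.png')
o=monitor.get_obs();print(o['time_s'],o['ee_pos'],o['eef_rot'],o['force'],ctrl.tcp_to_grasp)
E
```

```text
pics
0.1 [ 0.12415673 -0.53558377  0.20495172] [-3.14061925e+00 -6.77232404e-05  2.27756912e-01] [ 0.28424735  0.54593876 -0.02534022] -0.0188
```

View pics/s1.png

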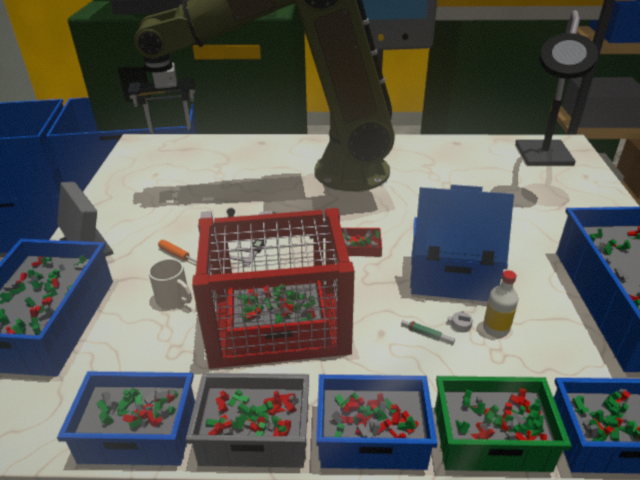

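View pics/t1.png

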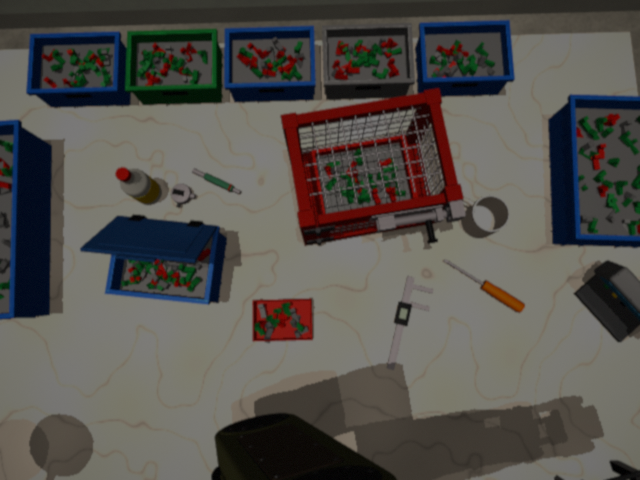

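The scene view shows the blue box with its lid up (~(465,220)) and the red cage (~(275,285)). In the top view the box is at (165,260), the gate's bolt at (410,218), the knob at (432,233) and the keeper at (455,212). The tray is at (283,320), the caliper at (403,320), the screwdriver at (485,288) and the mug at (487,213).

Run:
```python
from h import *
for n in('top','scene'):
    c=dict(np.load(f'/tmp/{n}.npz'));W=cloud(c)
    print(n,'campos',-cv2.Rodrigues(c['rvec'])[0].T@c['tvec'].ravel())
    px={'top':dict(lidTL=(122,220),lidTR=(218,228),lidBL=(86,249),lidBR=(207,261),boxFL=(109,296),boxFR=(209,301),boxR=(222,240),knob=(432,239),knob2=(432,230),boltL=(385,222),boltR=(440,212),keeper=(456,211),cageFL=(305,238),cageFL2=(300,222),cageFR=(462,200),cageBL=(290,120),cageBR=(432,98),tray=(283,320),cal=(402,315),scr=(500,295),mug=(487,213)),
     'scene':dict(lidTL=(422,192),lidTR=(508,198),lidBL=(418,248),lidBR=(505,255),lip=(466,188),knob=(231,212),cageTL=(207,270),cageTR=(343,268),cFL=(207,222),cFR=(332,217))}[n]
    for k,(u,v) in px.items(): print(k,W[v,u].round(4))
for n,(x0,y0,x1,y1) in dict(a=(360,185,480,255),b=(70,200,240,310)).items():
    im=cv2.imread('pics/t1.png')[y0:y1,x0:x1]
    s=4; 
    if n=='b': im=im; 
    cv2.imwrite(f'pics/c{n}.png',cv2.resize(im,None,fx=s,fy=s))
a=cv2.imread('pics/ca.png');b=cv2.imread('pics/cb.png')
w=700;f=lambda i:cv2.resize(i,(480,int(i.shape[0]*480/i.shape[1])))
cv2.imwrite('pics/c1.png',np.vstack([f(a),f(b)])[:600])
```

```text
top campos [ 0.4048057  -0.08894411  1.12710902]
lidTL [0.6089 0.3147 0.1466]
lidTR [0.5915 0.1261 0.1233]
lidBL [0.5354 0.3318 0.2566]
lidBR [0.5296 0.1594 0.0761]
boxFL [0.4649 0.3983 0.0016]
boxFR [0.4434 0.1456 0.1146]
boxR [0.5771 0.1315 0.0568]
knob [ 0.5432 -0.2909  0.2123]
knob2 [ 0.5612 -0.2933  0.2062]
boltL [ 0.5757 -0.2039  0.2231]
boltR [ 0.594  -0.309   0.2117]
keeper [ 0.5913 -0.334   0.2298]
cageFL [ 0.5703 -0.0509  0.0957]
cageFL2 [ 0.5775 -0.0476  0.236 ]
cageFR [ 0.6104 -0.3448  0.2352]
cageBL [ 0.7737 -0.0326  0.2343]
cageBR [ 0.8079 -0.3011  0.2375]
tray [0.4011 0.0045 0.0165]
cal [ 0.4052 -0.2593  0.0096]
scr [ 0.4431 -0.4751  0.0219]
mug [ 0.6312 -0.4658  0.0056]
scene campos [ 1.59068987 -0.04938838  0.91549898]
lidTL [0.5168 0.1452 0.2449]
lidTR [0.5425 0.3326 0.2466]
lidBL [0.5903 0.1376 0.1408]
lidBR [0.6131 0.329  0.1406]
lip [0.522  0.2415 0.2594]
knob [ 0.5503 -0.2897  0.2095]
cageTL [ 0.7695 -0.3011  0.2209]
cageTR [ 0.7805 -0.0357  0.2383]
cFL [ 0.6279 -0.3264  0.2358]
cFR [ 0.6084 -0.0585  0.2375]
```

View pics/c1.png

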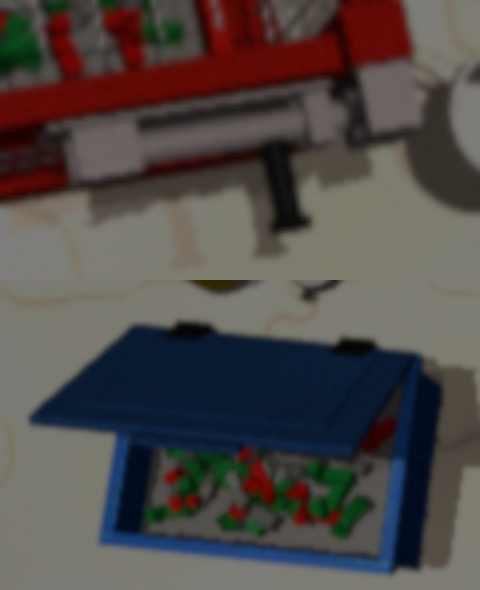

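The crop shows the bolt barrel, its knob pin pointing at the robot with the disc on its end, and the keeper at the right. The box below has its lid up at about 45-60°. Next I fit the poses.

Run:
```python
from h import *
T=dict(np.load('/tmp/top.npz'));S=dict(np.load('/tmp/scene.npz'))
WT,WS=cloud(T),cloud(S)
def masks(c):
    h=cv2.cvtColor(c['image'],cv2.COLOR_RGB2HSV);H,s,v=h[...,0],h[...,1],h[...,2]
    return ((H<8)|(H>172))&(s>140)&(v>40), (H>100)&(H<130)&(s>110)
for n,c,W in(('top',T,WT),('scene',S,WS)):
    r,b=masks(c)
    m=r&(abs(W[...,2]-.236)<.006)&(W[...,0]>.5)&(W[...,0]<.9)&(W[...,1]<.05)&(W[...,1]>-.45)
    P=W[m];R=cv2.minAreaRect(P[:,:2].astype(np.float32));print(n,'cage',len(P),R,cv2.boxPoints(R).round(4).tolist(),np.median(P[:,2]))
    reg=b&(W[...,0]>.4)&(W[...,0]<.68)&(W[...,1]>.08)&(W[...,1]<.40)
    Q=W[reg&(W[...,2]>.13)]
    # ransac plane
    best=0;rng=np.random.default_rng(0)
    for _ in range(300):
        a=Q[rng.choice(len(Q),3,False)];nn=np.cross(a[1]-a[0],a[2]-a[0]);nn/=np.linalg.norm(nn)+1e-12
        k=abs((Q-a[0])@nn)<.003
        if k.sum()>best:best=k.sum();K=k
    L=Q[K];c0=L.mean(0);nn=np.linalg.svd(L-c0)[2][2];nn*=np.sign(nn[2])
    yaw=np.arctan2(nn[1],nn[0])
    print('lid n',nn,'pt',c0,'cnt',best,len(Q),'yaw',yaw,'angle',np.arctan2(nn[0],nn[2]) )
    ex=np.array([np.cos(yaw),np.sin(yaw),0]);ey=np.array([-ex[1],ex[0],0]);u=np.cross(nn,ey)
    print('y range',np.percentile(L@ey,[0,.5,99.5,100]),'z range',np.percentile(L[:,2],[0,1,99,100]),'ex', np.percentile(L@ex,[0,1,99,100]))
    B=W[reg&(abs(W[...,2]-.118)<.006)]
    if n=='top':
        R=cv2.minAreaRect(B[:,:2].astype(np.float32));print('rim',R,cv2.boxPoints(R).tolist(),B[:,2].mean())
```

```text
top cage 5234 ((0.6995155811309814, -0.1815941035747528), (0.21909020841121674, 0.30478113889694214), 8.367695808410645) [[0.5690000057220459, -0.046799998730421066], [0.6133000254631042, -0.3483000099658966], [0.8300999999046326, -0.3163999915122986], [0.7857000231742859, -0.01489999983459711]] 0.23483482007821627
lid n [ 0.81075609 -0.10785496  0.57536239] pt [0.55837527 0.23375321 0.20751959] cnt 3822 4172 yaw -0.13225358017012756 angle 0.9536155192638848
y range [0.2052682  0.20627486 0.4073223  0.41038925] z range [0.13183946 0.14129217 0.26079291 0.26457738] ex [0.47859111 0.48200917 0.56838389 0.57296079]
rim ((0.5296106934547424, 0.24160414934158325), (0.21327684819698334, 0.1575995534658432), 82.6623306274414) [[0.43783673644065857, 0.14590305089950562], [0.594145655632019, 0.12577497959136963], [0.6213846206665039, 0.3373052477836609], [0.4650757312774658, 0.3574333190917969]] 0.11928894905075098
scene cage 2853 ((0.7006883025169373, -0.18041566014289856), (0.22180093824863434, 0.3030563294887543), 8.577509880065918) [[0.5684000253677368, -0.0471000000834465], [0.6136000156402588, -0.3467999994754791], [0.8328999876976013, -0.31369999051094055], [0.7876999974250793, -0.014000000432133675]] 0.2363652694392191
lid n [ 0.82430569 -0.10850646  0.5556496 ] pt [0.56807558 0.24005874 0.19304232] cnt 4108 5799 yaw -0.13088128464641915 angle 0.9776776093297821
y range [0.20351574 0.20555007 0.40840587 0.40960531] z range [0.13002002 0.13147342 0.25544588 0.26204207] ex [0.48334339 0.48911872 0.57290772 0.57646187]
```

>>> apply_moves --plan '[0,0,-40,0.12,0,0,-40,0.12,0,0,-40,0.118,0,0,-35,0,15,-38,0,0,15,-38,0,0,15,-38,0,0,15,-38,0,0,15,-38,0,0,15,-38,0,0,15,-38,0,0,15,-38,0,0,15,-38,0,0,15,-38,0,0,15,-38,0,0]' --hand -1 --squeeze 20

```text
time_s: 1.6
ee_pos: [0.3424, -0.1411, 0.3604]
eef_rot: [3.142, -0.0, -0.13]
force: [0.6, -0.5, -0.4]
grip_width: 0.0001
grip_force: 0.0
```

>>> apply_moves --plan '[16,-37,0,0,16,-37,0,0,16,-37,0,0,16,-37,0,0,16,-37,0,0,16,-37,0,0,16,-37,0,0,16,-37,0,0,16,-37,0,0,16,-37,0,0,14,-34,0,0,0,0,25,0,0,0,25,0,0,0,0,0]'

```text
time_s: 3.0
ee_pos: [0.5662, 0.2351, 0.3066]
eef_rot: [3.139, 0.006, -0.13]
force: [0.7, -0.1, -0.4]
grip_width: 0.0007
grip_force: 0.0
```

Run:
```python
from h import *
o=monitor.get_obs();p=o['ee_pos'];print(p,o['eef_rot'],o['force'])
H=np.array([.606,.232]);ex=np.array([np.cos(.13),-np.sin(.13)]);ey=np.array([-ex[1],ex[0]])
px,py,pz=(p[:2]-H)@ex*1e3,(p[:2]-H)@ey*1e3,p[2]*1e3
print('now',px,py,pz)
A=np.r_[.97,np.linspace(.95,0,20)];r=130
x=-r*np.cos(A)+8*np.sin(A)+8;z=121+r*np.sin(A)+8*np.cos(A)
print(np.c_[A,x,z].round(2)[:1]);print(np.c_[np.diff(x),-np.diff(z)].round(1).tolist())
```

```text
[0.56620462 0.23513977 0.30659687] [ 3.1386623   0.0058762  -0.12989413] [ 0.66549685 -0.05044237 -0.39309024]
now -39.86659879102202 -2.0455645106278975 306.596870181681
[[  0.97 -58.89 232.76]]
[[-2.2, 1.4], [-5.4, 3.6], [-5.2, 3.9], [-5.0, 4.1], [-4.8, 4.4], [-4.6, 4.6], [-4.4, 4.8], [-4.1, 5.0], [-3.9, 5.2], [-3.6, 5.4], [-3.3, 5.6], [-3.0, 5.8], [-2.8, 5.9], [-2.5, 6.0], [-2.1, 6.1], [-1.8, 6.2], [-1.5, 6.3], [-1.2, 6.4], [-0.9, 6.5], [-0.6, 6.5]]
```

>>> apply_moves --plan '[0,0,25,0,0,0,25,0,0,0,24,0,0,0,0,0,-8,0,0,0,-5,0,0,0,-3,0,0,0,-3,0,0,0,-2,0,1.5,0,-3,0,2,0,-3,0,2,0,-3,0,2,0,-3,0,2,0]'

```text
time_s: 4.3
ee_pos: [0.5341, 0.2395, 0.2267]
eef_rot: [3.141, 0.0, -0.13]
force: [1.1, 0.2, 0.8]
grip_width: 0.0004
grip_force: 0.4
```

>>> apply_moves --plan '[-4,0,3.2,0,-4,0,3.3,0,-3.9,0,3.4,0,-3.7,0,3.6,0,-3.6,0,3.8,0,-3.4,0,3.9,0,-3.2,0,4.1,0,-3,0,4.2,0,-2.9,0,4.3,0,-2.7,0,4.4,0,-2.5,0,4.5,0,-2.3,0,4.6,0,-2.1,0,4.8,0,-1.9,0,4.9,0,-1.7,0,5,0]'

```text
time_s: 5.8
ee_pos: [0.4896, 0.2454, 0.1645]
eef_rot: [3.142, 0.0, -0.13]
force: [0.3, 0.5, 0.4]
grip_width: 0.0008
grip_force: 0.3
```

Run:
```python
from h import *
c=grab('top','t2.png');cv2.imwrite('pics/c2.png',cv2.resize(c['image'][190:330,60:260,::-1],None,fx=3,fy=3))
o=monitor.get_obs();print(o['ee_pos'],o['force'])
```

```text
[0.48918345 0.24530473 0.16370007] [-0.20791778  0.38878081  0.36220588]
```

View pics/c2.png

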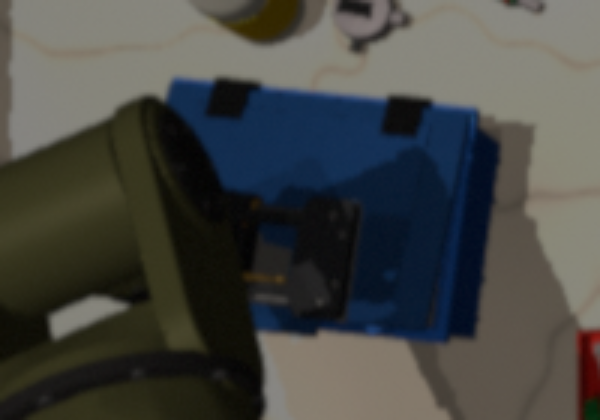

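The lid has followed the fingers and is nearly flat. I'll close the remaining ~35 mm slowly.

>>> apply_moves --plan '[-1,0,4,0,-1,0,4,0,-0.5,0,4,0,-0.5,0,4,0,0,0,4,0,0,0,3,0,0,0,3,0,0,0,2,0,0,0,2,0,0,0,1.5,0,0,0,1,0,0,0,1,0,0,0,1,0,0,0,0,0]'

```text
time_s: 7.25
ee_pos: [0.4868, 0.2458, 0.1303]
eef_rot: [3.142, 0.0, -0.13]
force: [-0.3, 0.3, -0.2]
grip_width: -0.0
grip_force: 0.0
```

>>> apply_moves --plan '[0,0,0.5,0,0,0,0.5,0,0,0,0.5,0,0,0,0,0]'

```text
time_s: 7.65
ee_pos: [0.4869, 0.2458, 0.1292]
eef_rot: [-3.142, -0.0, -0.13]
force: [-2.5, -1.0, 4.4]
grip_width: 0.0007
grip_force: 2.0
```

>>> apply_moves --plan '[0,0,0.5,0,0,0,0.5,0,0,0,0,0,0,0,0,0]'

```text
time_s: 8.05
ee_pos: [0.4869, 0.2458, 0.1291]
eef_rot: [-3.141, -0.001, -0.13]
force: [-5.4, -2.1, 13.3]
grip_width: 0.0004
grip_force: 6.6
```

>>> apply_moves --plan '[0,0,-30,0,0,0,-45,0,0,0,-45,0,0,0,-45,0,0,0,-45,0,3,40,-20,0,3,40,0,0,3,40,0,0,3,40,0,0,3,40,0,0,3,40,0,0,3,40,0,0,3,40,0,0,3,40,0,0,3,40,0,0,3,40,0,-0.09,3,40,0,-0.09,3,35,0,-0.097,0,0,0,0]' --hand -0.1

```text
time_s: 9.95
ee_pos: [0.4682, -0.273, 0.3567]
eef_rot: [-3.141, 0.002, 0.147]
force: [0.3, 1.7, -0.3]
grip_width: 0.0421
grip_force: 0.0
```

Run:
```python
from h import *
o=monitor.get_obs();print(o['ee_pos'],o['eef_rot'],o['grip_width'])
c=grab('top');w=grab('wrist');s=grab('scene')
cv2.imwrite('pics/m3.png',np.vstack([np.hstack([cv2.resize(c['image'],(400,300)),cv2.resize(w['image'],(400,300))]),cv2.resize(s['image'][180:330,180:380],(800,600))[:300]])[:,:,::-1])
for n,q in(('t',c),('w',w),('s',s)):
    W=cloud(q);v=q['image'].max(-1)
    g=W[(W[...,0]>.5)&(W[...,0]<.6)&(W[...,1]>-.33)&(W[...,1]<-.25)&(W[...,2]>.19)&(W[...,2]<.225)&(v<50)]
    if len(g): print(n,len(g),np.percentile(g,[2,25,50,75,98],axis=0).round(4).tolist())
    L=W[(W[...,0]>.46)&(W[...,0]<.6)&(W[...,1]>.15)&(W[...,1]<.31)&(W[...,2]>.1)]
    if len(L): A=np.c_[L[:,:2]-L[:,:2].mean(0),np.ones(len(L))];print('lid fit',len(L),np.linalg.lstsq(A,L[:,2],rcond=None)[0],L[:,2].min(),L[:,2].max())
```

```text
[ 0.46824892 -0.27297672  0.35667217] [-3.14082887e+00  1.51439385e-03  1.46772071e-01] 0.042067028851964346
t 198 [[0.539, -0.3278, 0.1925], [0.551, -0.2928, 0.205], [0.5647, -0.2884, 0.2083], [0.5787, -0.285, 0.2103], [0.5986, -0.2547, 0.2138]]
lid fit 5427 [0.00493588 0.0053689  0.13043117] 0.11735222848845253 0.137182572578909
w 1409 [[0.5395, -0.3282, 0.1943], [0.5541, -0.2942, 0.2089], [0.5715, -0.2891, 0.2108], [0.5943, -0.2845, 0.2122], [0.5996, -0.2535, 0.2233]]
lid fit 2507 [-0.02378357  0.02038458  0.13174321] 0.10029703391545591 0.1374432017174123
```

View pics/m3.png

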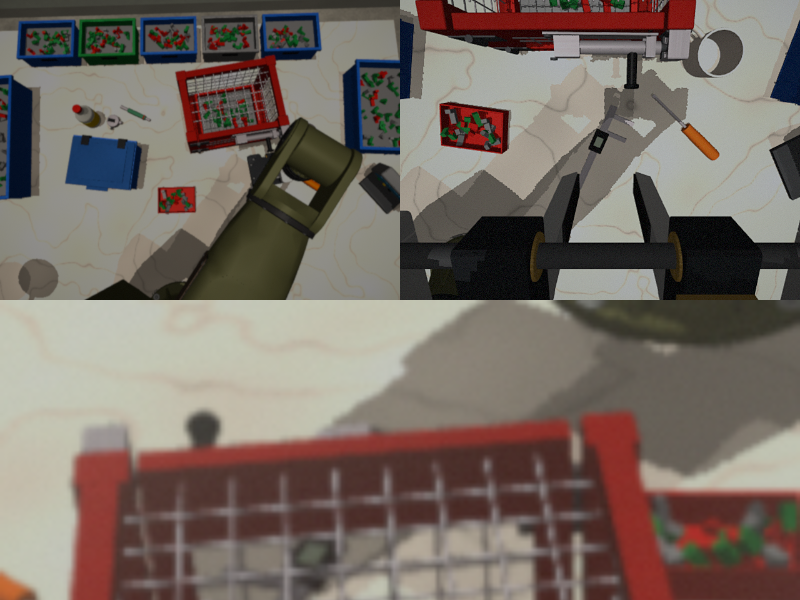

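The lid is flat in the top view (100,160), slope ~0. The wrist view shows the knob at (631,72) in the montage, between the finger lines. Now I refine the pin axis.

Run:
```python
from h import *
ex=np.array([np.cos(.147),np.sin(.147)]);ey=np.array([-ex[1],ex[0]])
for n in('wrist','top'):
    q=dict(np.load(f'/tmp/{n}.npz'));W=cloud(q);v=q['image'].max(-1)
    m=(v<60)&(W[...,0]>.53)&(W[...,0]<.59)&(W[...,1]>-.31)&(W[...,1]<-.27)&(W[...,2]>.19)&(W[...,2]<.222)
    g=W[m];X=g[:,:2]@ex;Y=g[:,:2]@ey
    for a in np.arange(.486,.55,.004):
        k=(X>=a)&(X<a+.004)
        if k.sum()>3: print(n,a.round(3),k.sum(),np.percentile(Y[k],[3,50,97]).round(4),np.percentile(g[k,2],[5,95]).round(4))
o=monitor.get_obs()['ee_pos'];print('tcp',o[:2]@ex,o[:2]@ey,o[2])
```

```text
wrist 0.486 5 [-0.3711 -0.3674 -0.3644] [0.212  0.2137]
wrist 0.49 117 [-0.3781 -0.3688 -0.3605] [0.2097 0.2155]
wrist 0.494 102 [-0.3755 -0.3688 -0.3619] [0.2078 0.2144]
wrist 0.498 74 [-0.3748 -0.369  -0.3636] [0.2085 0.2125]
wrist 0.502 76 [-0.3747 -0.3689 -0.3635] [0.2077 0.2125]
wrist 0.506 80 [-0.3756 -0.369  -0.3634] [0.2071 0.2125]
wrist 0.51 95 [-0.3753 -0.3692 -0.3634] [0.2075 0.2124]
wrist 0.514 77 [-0.3751 -0.3692 -0.3639] [0.2079 0.2127]
wrist 0.518 77 [-0.375  -0.3692 -0.3639] [0.2082 0.2125]
wrist 0.522 87 [-0.3749 -0.3691 -0.3638] [0.2086 0.2126]
wrist 0.526 104 [-0.3884 -0.3705 -0.3637] [0.2014 0.2128]
wrist 0.53 84 [-0.3849 -0.37   -0.3637] [0.2066 0.2131]
top 0.49 25 [-0.3759 -0.3685 -0.3609] [0.2026 0.2141]
top 0.494 13 [-0.3728 -0.3665 -0.3612] [0.2075 0.2143]
top 0.498 13 [-0.3724 -0.3674 -0.3628] [0.2047 0.212 ]
top 0.502 14 [-0.3715 -0.3668 -0.3629] [0.2062 0.2124]
top 0.506 13 [-0.3734 -0.3663 -0.3627] [0.2061 0.2121]
top 0.51 17 [-0.3738 -0.3675 -0.3632] [0.2031 0.2111]
top 0.514 12 [-0.3729 -0.3672 -0.3632] [0.2054 0.2119]
top 0.518 17 [-0.3739 -0.3675 -0.3625] [0.205  0.2115]
top 0.522 14 [-0.3737 -0.3679 -0.3632] [0.2054 0.2114]
top 0.526 19 [-0.386  -0.3688 -0.3627] [0.1982 0.2107]
top 0.53 12 [-0.3859 -0.3693 -0.3633] [0.1927 0.2113]
tcp 0.42404850994990806 -0.3350657031790556 0.3578000950159137
```

>>> apply_moves --plan '[30,12,0,0,30,12,0,0,27,10,0,0,0,0,40,0,0,0,40,0,0,0,30,0,0,0,20,0,0,0,20,0,0,0,15,0,0,0,7,0,0,0,0,0]'

```text
time_s: 11.2
ee_pos: [0.5596, -0.2897, 0.1857]
eef_rot: [-3.141, 0.001, 0.147]
force: [-0.1, 0.5, 0.3]
grip_width: 0.0426
grip_force: 0.0
```

Run:
```python
from h import *
ex=np.array([np.cos(.147),np.sin(.147)]);ey=np.array([-ex[1],ex[0]])
s=monitor.get_obs();o=s['ee_pos'];print('tcp',o[:2]@ex,o[:2]@ey,o[2],s['force'],s['eef_rot'])
w=grab('wrist','w4.png')
```

```text
tcp 0.5111640316975701 -0.3685276798824508 0.185657181161202 [-0.08643686  0.5428343   0.31895095] [-3.14101811e+00  6.02894813e-04  1.47306606e-01]
```

View pics/w4.png

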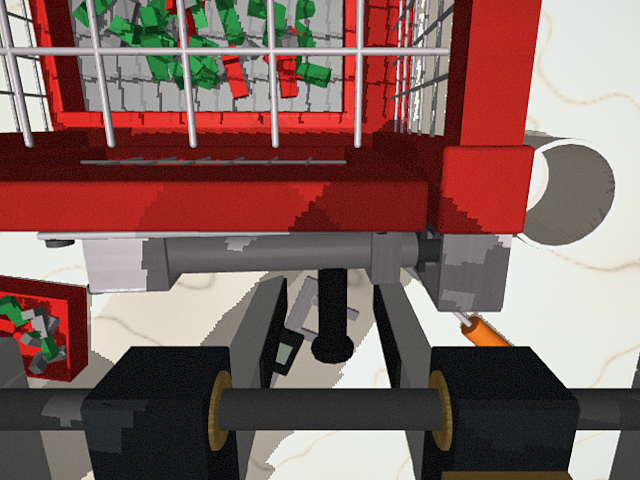

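The pin (333,310) sits between the fingers, so I close on it.

>>> apply_moves --plan '[0,0,0,0,0,0,0,0,0,0,0,0,0,0,0,0,0,0,0,0,0,0,0,0]' --hand -1 --squeeze 25

```text
time_s: 11.85
ee_pos: [0.5597, -0.2907, 0.1862]
eef_rot: [3.141, -0.0, 0.147]
force: [0.4, -0.5, 0.8]
grip_width: 0.012
grip_force: 25.0
```

>>> apply_moves --plan '[0,0,-1,0,0,0,-1,0,0,0,-1,0,0,0,-1,0,0,0,-1,0,0,0,-1,0,0,0,-1,0,0,0,-1,0,0,0,0,0,0,0,0,0]'

```text
time_s: 12.85
ee_pos: [0.5596, -0.2906, 0.194]
eef_rot: [3.142, -0.0, 0.147]
force: [0.6, -1.7, -4.2]
grip_width: 0.0119
grip_force: 25.0
```

>>> apply_moves --plan '[0,-1.5,0,0,0,-1.5,0,0,0,-1.5,0,0,0,-1.5,0,0,0,-1.5,0,0,0,-1.5,0,0]'

```text
time_s: 13.45
ee_pos: [0.5583, -0.2816, 0.194]
eef_rot: [-3.142, 0.0, 0.147]
force: [0.9, -1.2, -4.7]
grip_width: 0.0121
grip_force: 25.0
```

>>> apply_moves --plan '[0,-2.5,0,0,0,-2.5,0,0,0,-2.5,0,0,0,-2.5,0,0,0,-2.5,0,0,0,-2.5,0,0,0,-2.5,0,0,0,-2.5,0,0,0,-2.5,0,0,0,-2.5,0,0,0,-2.5,0,0,0,-2,0,0,0,0,0,0,0,0,0,0]'

```text
time_s: 14.85
ee_pos: [0.5539, -0.2522, 0.1938]
eef_rot: [-3.141, 0.0, 0.147]
force: [0.1, 1.3, -6.7]
grip_width: 0.0123
grip_force: 25.0
```

Run:
```python
from h import *
ex=np.array([np.cos(.147),np.sin(.147)]);ey=np.array([-ex[1],ex[0]])
s=monitor.get_obs();o=s['ee_pos'];print('tcp',o[:2]@ex,o[:2]@ey,o[2],s['force'],s['grip_width'])
w=grab('wrist','w5.png')
# bolt drawn d, gate rotation: knob at (-(42+f), -(208-d)) from hinge axis
d=38.5; 
for f in (0,9):
  for a in np.linspace(0,.384,14):
    p=np.array([-(42+f),-(208-d)]);c,n=np.cos(a),np.sin(a)
    q=np.array([c*p[0]+n*p[1],-n*p[0]+c*p[1]])-p;print(f,a.round(3),q.round(1))
```

```text
tcp 0.5110303258078317 -0.33058271100508124 0.1938346135712954 [ 0.09495926  1.30867878 -6.68177295] 0.012264893361559224
0 0.0 [0. 0.]
0 0.03 [-5.   1.3]
0 0.059 [-9.9  2.8]
0 0.089 [-14.8   4.4]
0 0.118 [-19.7   6.1]
0 0.148 [-24.5   8. ]
0 0.177 [-29.2  10.1]
0 0.207 [-33.9  12.2]
0 0.236 [-38.5  14.5]
0 0.266 [-43.1  17. ]
0 0.295 [-47.5  19.6]
0 0.325 [-51.9  22.3]
0 0.354 [-56.2  25.1]
0 0.384 [-60.4  28.1]
9 0.0 [0. 0.]
9 0.03 [-5.   1.6]
9 0.059 [-9.9  3.3]
9 0.089 [-14.8   5.2]
9 0.118 [-19.6   7.2]
9 0.148 [-24.4   9.4]
9 0.177 [-29.1  11.6]
9 0.207 [-33.7  14.1]
9 0.236 [-38.3  16.7]
9 0.266 [-42.7  19.4]
9 0.295 [-47.1  22.2]
9 0.325 [-51.4  25.2]
9 0.354 [-55.7  28.2]
9 0.384 [-59.8  31.5]
```

View pics/w5.png

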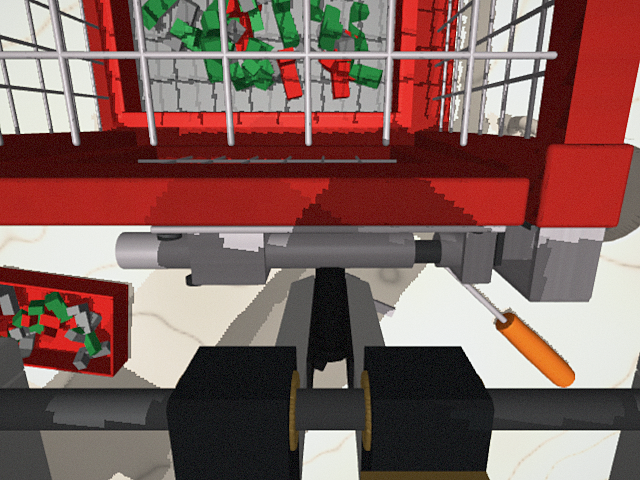

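The bolt nose is clear of the keeper: there's a gap at (515,265). Now I pull the gate along its arc.

>>> apply_moves --plan '[-2,-0.5,0,0.012,-2,-0.5,0,0.012,-4,-1.1,0,0.024,-4,-1.1,0,0.024,-4,-1.1,0,0.024,-4,-1.1,0,0.024,-4,-1.1,0,0.024,-4,-1.1,0,0.024,-4,-1.1,0,0.024,-4,-1.1,0,0.024]'

```text
time_s: 15.9
ee_pos: [0.5173, -0.2446, 0.194]
eef_rot: [3.141, -0.0, -0.071]
force: [5.1, 1.4, -7.1]
grip_width: 0.0118
grip_force: 25.0
```

>>> apply_moves --plan '[-4,-1.1,0,0.024,-4,-1.1,0,0.024,-4,-1.1,0,0.024,-4,-1.1,0,0.024,-4,-1.1,0,0.024,-2.5,-0.7,0,0.015,-2,-0.5,0,0.012,-2,-0.5,0,0.012,0,0,0,0,0,0,0,0,0,0,0,0]'

```text
time_s: 17.0
ee_pos: [0.4924, -0.2339, 0.1939]
eef_rot: [3.142, 0.0, -0.228]
force: [3.7, -2.6, -6.8]
grip_width: 0.0121
grip_force: 25.0
```

Run:
```python
from h import *
ex=np.array([np.cos(.147),np.sin(.147)]);ey=np.array([-ex[1],ex[0]])
s=monitor.get_obs();o=s['ee_pos'];print('tcp',o[:2]@ex,o[:2]@ey,o[2],s['force'],s['grip_width'],s['eef_rot'])
H=np.array([.5555,-.1615]);k=np.array([o[:2]@ex,o[:2]@ey])-H;print('k',k)
w=grab('wrist','w6.png');W=cloud(w);h=cv2.cvtColor(w['image'],cv2.COLOR_RGB2HSV)
red=((h[...,0]<8)|(h[...,0]>172))&(h[...,1]>130)
X=W[...,:2]@ex-H[0];Y=W[...,:2]@ey-H[1];Z=W[...,2]
m=red&(Z>.14)&(Z<.234)&(X<.02)&(X>-.15)&(Y<-.01)&(Y>-.26)
print(m.sum(),np.percentile(X[m],[1,99]),np.percentile(Y[m],[1,99]))
mm=m&(Z>.205)
for a in np.arange(-.25,0,.02):
    k=mm&(Y>=a)&(Y<a+.02)
    if k.sum()>5:print(a.round(2),k.sum(),np.percentile(X[k],[3,50,97]).round(4),np.percentile(Z[k],[5,95]).round(3))
```

```text
tcp 0.4528345756114266 -0.30349098236367966 0.19394996069663073 [ 3.67620231 -2.61096542 -6.7872175 ] 0.012065697780131704 [ 3.14151643e+00  1.97139927e-06 -2.28034040e-01]
k [-0.10266542 -0.14199098]
10133 [-0.0770385   0.01173375] [-0.25177216 -0.01900307]
-0.23 663 [-0.0813 -0.0666 -0.0625] [0.208 0.234]
-0.21 711 [-0.0758 -0.0593 -0.0548] [0.208 0.234]
-0.19 705 [-0.0675 -0.0515 -0.047 ] [0.207 0.234]
-0.17 728 [-0.0618 -0.0438 -0.0393] [0.207 0.234]
-0.15 729 [-0.1043 -0.0363 -0.0316] [0.208 0.234]
-0.13 705 [-0.0437 -0.0282 -0.0237] [0.208 0.234]
-0.11 685 [-0.0371 -0.0204 -0.0161] [0.207 0.234]
-0.09 650 [-0.0284 -0.0127 -0.0084] [0.208 0.234]
-0.07 613 [-0.0195 -0.005  -0.0006] [0.208 0.234]
-0.05 139 [-0.0124  0.0015  0.005 ] [0.206 0.224]
```

View pics/w6.png

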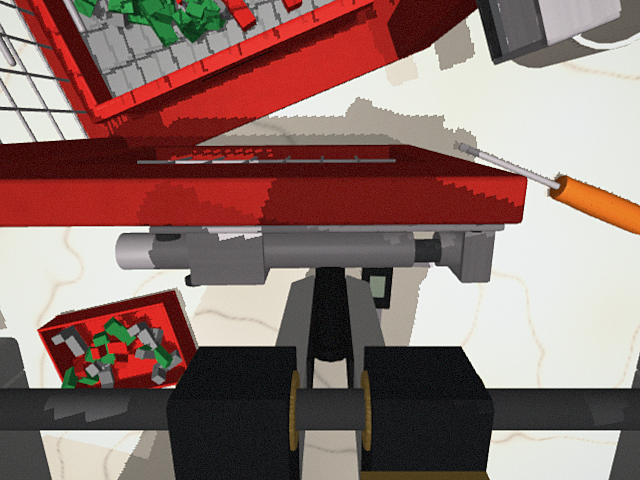

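The gate is ajar at about 0.37 rad (86 mm at the free edge), with the bolt clear and nothing else disturbed. A small touch more, then let it settle.

>>> apply_moves --plan '[-1.4,-0.4,0,0.007,-1.4,-0.4,0,0.007,0,0,0,0,0,0,0,0,0,0,0,0,0,0,0,0,0,0,0,0,0,0,0,0]'

```text
time_s: 17.85
ee_pos: [0.4898, -0.2324, 0.1939]
eef_rot: [-3.142, -0.0, -0.242]
force: [3.8, -2.4, -6.9]
grip_width: 0.0123
grip_force: 25.0
```

Run:
```python
from h import *
ex=np.array([np.cos(.147),np.sin(.147)]);ey=np.array([-ex[1],ex[0]]);H=np.array([.5555,-.1615])
w=grab('wrist');W=cloud(w);h=cv2.cvtColor(w['image'],cv2.COLOR_RGB2HSV)
red=((h[...,0]<8)|(h[...,0]>172))&(h[...,1]>130)
X=W[...,:2]@ex-H[0];Y=W[...,:2]@ey-H[1];Z=W[...,2]
m=red&(Z>.228)&(Z<.236)&(X<.02)&(X>-.15)&(Y<-.06)&(Y>-.21)
m=red&(Z>.207)&(Z<.236)&(X<.02)&(X>-.15)
P=[]
for a in np.arange(-.21,-.06,.01):
    k=m&(Y>=a)&(Y<a+.01);P.append((a+.005,np.median(X[k])))
P=np.array(P);a=np.arctan(np.polyfit(P[:,0],P[:,1],1)[0]);print(a,240*np.sin(a))
t=cloud(grab('top'));L=t[(t[...,0]>.48)&(t[...,0]<.58)&(t[...,1]>.17)&(t[...,1]<.29)];print('lid z',np.nanpercentile(L[:,2],[2,50,98]))
s=monitor.get_obs();print(s['time_s'],s['force'],s['grip_width'],np.abs(s['joint_vel']).max())
```

```text
0.3866396217392686 90.49877522541536
lid z [0.12705787 0.13076592 0.13462687]
17.95 [ 3.2257326  -2.85608224 -6.42103274] 0.012620981036646661 0.0013372731595878101
```

```bash
python3 -c "
from station import ctrl;print(ctrl.hand_in())"
```

```text
the job is handed in; nothing more can be done
None
```

I closed the blue box's lid gently and fully, then lifted the bolt, drew it clear of the keeper and opened the gate to about 90 mm at its free edge; the gripper is still holding it, and I handed the job in at about 18 s.

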